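Tidy the craft table after painting a basket

TASK

Tidy the things from the basket painting into their trays: the white tin into the white-floored bay of the black tray and the blue tin into its blue-floored bay, the two sanding blocks into the yellow tray, one in each bay, and the brush lengthwise into the green tray. Everything must end flat on its tray's floor, inside the walls and let go. Keep the tins upright all the while and leave the roll of masking tape where it is.

Things in the scene. Friction and masses are not known exactly. Their poses are not given: they have to be found in the camera images.
- tin_white_center (a point): Small round closed steel paint tin with a white lid and a white band: 57 mm diameter, 58 mm high, standing upright with its lid shut. The point is its centre, 29 mm above its underside; z up.
- tin_blue_center (a point): Small round closed steel paint tin with a blue lid and a blue band: 57 mm diameter, 58 mm high, standing upright with its lid shut. The point is its centre, 29 mm above its underside; z up.
- block_cork_center (a point): Rigid sanding block of tan cork: 90 x 45 mm and 34 mm high, lying flat, its long side along its x axis. The point is its centre, 17 mm above its underside; z up.
- block_red_center (a point): Rigid sanding block of red rubber with thin dark stripes: 90 x 45 mm and 34 mm high, lying flat, its long side along its x axis. The point is its centre, 17 mm above its underside; z up.
- brush_center (a point): Flat paint brush lying flat, 160 mm long along its x axis, all parts rigid: dark wooden handle 22 mm wide and 18 mm thick from x = -80 to +20 mm, steel ferrule 38 mm wide and 18 mm thick from +20 to +44 mm, stiff black bristles 36 mm wide and 16 mm thick with white ends up to +80 mm. The point is the middle of its length (on the handle, about 10 mm from the centre of mass), half-way up, 9 mm above its underside; z up.
- tin_tray: Fixed low black tray, 100 mm along its x, 175 mm along its y, for the paint tins: floor 4 mm thick, walls 5 mm thick rising to 12 mm above the table. A wall of the same height at y = 0 parts it into two bays, each 90 x 80 mm inside: the bay centred at y = +42.5 mm has a white floor, the bay at y = -42.5 mm a blue floor. Origin: centre of its underside, on the table; z up.
- block_tray: Fixed low yellow tray, 130 mm along its x, 180 mm along its y, for the sanding blocks: floor 4 mm thick, walls 5 mm thick rising to 12 mm above the table. A wall of the same height at y = 0 parts it into two equal bays centred at y = +43.7 and -43.7 mm, each 120 mm (x) by 82 mm (y) inside, so a block goes in with its long side along the tray's x. Origin: centre of its underside, on the table; z up.
- brush_tray: Fixed low green tray without partition, 120 mm along its x, 200 mm along its y (110 x 190 mm inside), for the brush, which lies lengthwise along the tray's y, bristles to either end: floor 4 mm thick, walls 5 mm thick rising to 12 mm above the table. Origin: centre of its underside, on the table; z up.
- tape_center (a point): Loose roll of orange masking tape lying flat, 72 mm outside and 52 mm inside diameter, 24 mm high; it is not to be moved. The point is its centre, half-way up.
Not all that is in view belongs to the job. Of the things that look like the part that bears block_cork_center, the largest one is meant.

How it is judged:
By the outcome, as a careful person would: the job done as asked, in the order asked, and still so for the second after the job is handed in, with the robot touching nothing.
It also fails if it takes over 120 s, if anything falls off the work surface, if the arm or the gripper's body presses on something with over 40 N, if the wrist force passes 120 N, or if a joint passes its speed limit or range.

ROBOT

A 6-joint arm with a two-finger parallel gripper is mounted at the origin on the work surface. World frame = base frame: x ahead of the robot, y to its left, z up, the work surface at z = 0. Lengths are in mm, angles in rad, forces in N, time in s.
With the tool pointing down it reaches from about 300 to 775 mm from the base axis. Payload 14.6 kg.
Tool frame: the origin (TCP) lies midway between the tips of the shut fingers; the grasp point (between the pads) lies 19 mm behind it; y points along the fingers, z is the direction in which the jaws open and shut, and the axes are right-handed (so a half turn about y gives the same grasp; the last joint's range is limited). The gripper opens to 94 mm and grips with 3 to 60 N. Pads are 16 mm wide; open, the fingers measure 119 mm over their backs; the gripper's body (75 mm by 177 mm) begins 78 mm behind the grasp point.
Start: joints at [-1.382, 0.3, 1.521, -0, 1.321, -0.067], TCP at [139.154, -532.095, 205.446] pointing down, gripper open.
Joint ranges: [-3.03, 3.03], [-0.79, 2.21], [0.23, 2.52], [-1.04, 4.18], [0, 3.07], [-2.55, 2.55]. Speed limits (rad/s): [2.22, 2.22, 2.57, 3.14, 3.14, 3.14].

INTERFACE

Orientations are given as [roll, pitch, yaw] about the fixed x, y, z axes, in that order (R = Rz(yaw) Ry(pitch) Rx(roll)).
In Python, from cell import manip gives the robot as it stands.
- The arm moves only by the tool play_rows, never from a script. Its argument "series" is a list of rows, each a list of 3 entries, a list of its own where there are three numbers: the shift along the tool's x, y, z in m, then the turn about the tool's y in rad, then the closure, from 0 (fully open) to 1 (shut). In form: [[[dx, dy, dz], twist, grip], ...]. A call has 1 to 20 rows; each row is the pose to reach, as a shift and turn from the pose measured when the call began, along the tool's axes at that moment; what a row does not reach only later rows make up. A row lasts 1/10 s, in which the tool goes at most 50 mm and 8.59 degrees, less where a joint would pass 70% of its speed; a pose out of reach is approached as far as the arm can. A call with a gripper value outside its range is refused whole. The fingers move at their own pace and stop on an object; "squeeze" is the grip in N (left out, the last holds). Time passes only in rows, so rows that repeat a pose let the fingers close. It gives the time, the measured TCP pose, the force and the opening at its end, in the units of the state.
- manip.read_state(): the state, without advancing time (a new reading comes with each control period).
- manip.camera(name): name is "side" or "top"; returns the picture (400x640x3 uint8, red, green, blue); there is no depth.
- manip.camera_params(name): a dict with "K" (3x3 intrinsics, pixels), "dist_coeffs" ([k1, k2, p1, p2, k3] as OpenCV has them; the pictures are not rectified), "rvec" (rotation vector, rad) and "tvec" (3), from world to camera coordinates, as OpenCV has them. Camera axes: x right, y down, z forward; pixel columns grow to the right and rows downward; lengths in mm; the calibration is good to about 2 mm. A picture is of the moment at which its call begins. camera_params takes no time and is no camera call.
- manip.sign_off(): hands the job in, once; it reports no verdict.
The state is a dict: "clock": time; "joints": joint angles; "qd": joint speeds; "effort": joint torques, N m; "eef_pos": TCP position; "eef_rot": TCP orientation; "wrist_force": force on the tool from outside, world axes, zero at the start; "moment": the same for the moment, N m; "finger_gap": finger opening in mm.
Only numpy, scipy, OpenCV 4.12 (cv2) and the standard library are available. Lean on these libraries where they do the work, as an engineer would, in place of code of your own. Each camera call takes 0.05 s, during which the arm holds its last target. There are 200 camera calls.

## Working session

There is one attempt and no reset: what is moved stays moved. The work goes in short steps, Python scripts to look and compute and a tool call to move; the robot and the scene stay as the last step left them, time stands still between calls to the robot, and variables do not carry over. Pictures are saved under pics/ and viewed, about 12 in all and at most 16, crops included, and the job is handed in when it is done.

Besides the shell and the picture viewer there is one more tool, called after "Request:" by a JSON object that holds its "api" and its "payload", one argument or row to a line. play_rows: Moves the arm, as the interface text tells. Its arguments: {"type":"object","properties":{"series":{"type":"array","items":{"type":"array"}},"squeeze":{"type":"number"}},"required":["series"]}

```bash
ls; mkdir -p pics; python3 - <<'E'
from cell import manip
import cv2
s=manip.read_state(); print(s)
for n in("top","side"):
    im=manip.camera(n); cv2.imwrite(f"pics/{n}0.png",im[:,:,::-1]); p=manip.camera_params(n); print(n,p)
E
```

```text
pics
{'clock': 0.0, 'joints': array([-1.38160233e+00,  3.00487845e-01,  1.52160449e+00,  2.10505973e-06,
        1.32070131e+00, -6.66057244e-02]), 'qd': array([-0.00091032, -0.00069774, -0.00106303,  0.00169583, -0.00033044,
       -0.00055118]), 'effort': array([ 1.61788084e-03, -5.31808913e+01, -3.52738202e+01,  7.08793220e-02,
        2.43961177e-02, -9.20255206e-05]), 'eef_pos': array([ 139.10363457, -531.83576948,  204.86724629]), 'eef_rot': array([-1.57199452e+00,  8.19681404e-05, -2.88579350e+00]), 'wrist_force': array([-0.11509514,  0.25281749, -0.08384888]), 'moment': array([0.01295276, 0.04870221, 0.03073718]), 'finger_gap': 93.93793516790129}
top {'K': array([[369.20180903,   0.        , 318.46560458],
       [  0.        , 369.20180903, 193.6874608 ],
       [  0.        ,   0.        ,   1.        ]]), 'dist_coeffs': array([-0.08517947,  0.        ,  0.        ,  0.        ,  0.        ]), 'rvec': array([ 2.21398604, -2.15562366,  0.11280253]), 'tvec': array([ -3.29821481, 481.99746962, 878.05264718])}
side {'K': array([[385.90913799,   0.        , 313.81249824],
       [  0.        , 385.90913799, 201.43259471],
       [  0.        ,   0.        ,   1.        ]]), 'dist_coeffs': array([-0.09640438,  0.        ,  0.        ,  0.        ,  0.        ]), 'rvec': array([ 0.4766762 , -2.60081159,  1.31696924]), 'tvec': array([455.40773392, 127.99622872, 721.17956145])}
```

View pics/top0.png

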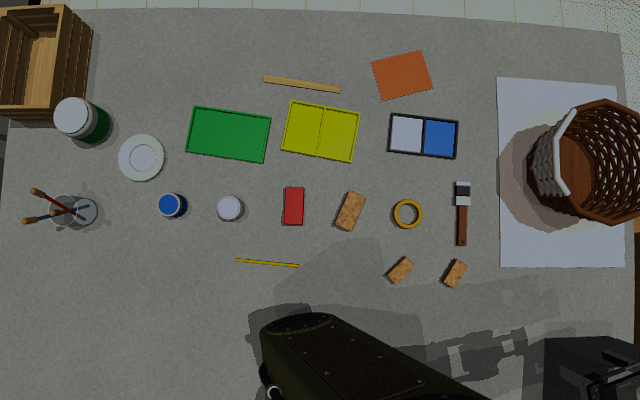

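View pics/side0.png

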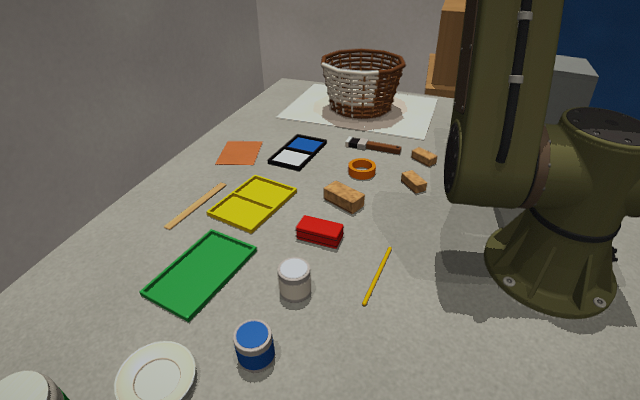

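The top view shows the white tin at (230,208), blue tin (172,205), red block (293,206), large cork block (350,211), tape (408,213) and brush (461,213, bristles up). The trays are green (228,135), yellow (320,131) and black (423,136). The small corks at (400,270) and (454,273) are decoys. The side view shows the same things, with the white lid at (294,269), blue lid (254,335), red block (320,228) and cork (344,193).

```bash
cat > h.py <<'E'
import cv2, numpy as np
from cell import manip
P={n:manip.camera_params(n) for n in("top","side")}
def rays(n,px):
    p=P[n]; u=cv2.undistortPoints(np.float64(px).reshape(-1,1,2),p["K"],p["dist_coeffs"]).reshape(-1,2)
    R=cv2.Rodrigues(p["rvec"])[0]; return -R.T@p["tvec"], np.c_[u,np.ones(len(u))]@R
def plane(n,px,z):
    o,d=rays(n,px); return (o+d*((z-o[2])/d[:,2])[:,None])[:,:2]
def tri(a,b):
    (o1,d1),(o2,d2)=rays("top",[a]),rays("side",[b]); d1,d2=d1[0],d2[0]
    s=np.linalg.lstsq(np.c_[d1,-d2],o2-o1,rcond=None)[0]; p,q=o1+s[0]*d1,o2+s[1]*d2
    return (p+q)/2,np.linalg.norm(p-q)
def blob(im,lo,hi,roi):
    x0,y0,x1,y1=roi; h=cv2.cvtColor(im,cv2.COLOR_RGB2HSV)[y0:y1,x0:x1]
    m=cv2.inRange(h,lo,hi)
    c=cv2.findContours(m,cv2.RETR_EXTERNAL,cv2.CHAIN_APPROX_NONE)[0]
    c=max(c,key=cv2.contourArea); return c.reshape(-1,2).astype(float)+[x0,y0]
def rect(pts):
    return cv2.minAreaRect(pts.astype(np.float32))
def fwd(n,xyz):
    p=P[n]; return cv2.projectPoints(np.float64(xyz).reshape(-1,1,3),p["rvec"],p["tvec"],p["K"],p["dist_coeffs"])[0].reshape(-1,2)
E
python3 - <<'E'
from h import *
np.set_printoptions(precision=1,suppress=True)
T=cv2.imread("pics/top0.png")[:,:,::-1].copy(); S=cv2.imread("pics/side0.png")[:,:,::-1].copy()
hs=lambda im,x,y:cv2.cvtColor(im,cv2.COLOR_RGB2HSV)[y,x]
for n,im,pts in(("T",T,[(230,206),(172,203),(290,206),(302,206),(350,210),(461,230),(461,199),(461,186),(405,133),(440,139),(420,116),(228,135),(200,205)]),("S",S,[(294,269),(294,290),(254,333),(255,358),(320,224),(320,238),(348,187),(342,202),(385,148),(353,144)])):
    print(n,[(p,hs(im,*p).tolist()) for p in pts])
# trays on the rim plane
for nm,lo,hi,rT,rS in (("green",(50,100,40),(75,255,255),(180,98,278,170),(130,220,265,325)),("yellow",(25,150,60),(34,255,255),(275,95,365,168),(200,170,305,235))):
    a,b=blob(T,lo,hi,rT),blob(S,lo,hi,rS)
    r=rect(plane("top",a,12)); print(nm,"top",r, "side",rect(plane("side",b,12)))
E
python3 -c "
import cv2
T=cv2.imread('pics/top0.png');S=cv2.imread('pics/side0.png')
a=cv2.resize(T[100:255,150:480],None,fx=2.4,fy=2.4,interpolation=cv2.INTER_CUBIC)
cv2.imwrite('pics/crop0.png',a)"
```

```text
T [((230, 206), [110, 37, 159]), ((172, 203), [107, 229, 135]), ((290, 206), [2, 197, 141]), ((302, 206), [2, 227, 146]), ((350, 210), [16, 157, 135]), ((461, 230), [13, 208, 81]), ((461, 199), [90, 17, 146]), ((461, 186), [165, 11, 46]), ((405, 133), [107, 34, 159]), ((440, 139), [108, 191, 151]), ((420, 116), [150, 8, 33]), ((228, 135), [68, 198, 116]), ((200, 205), [36, 11, 112])]
S [((294, 269), [102, 6, 199]), ((294, 290), [21, 41, 118]), ((254, 333), [107, 184, 168]), ((255, 358), [107, 226, 71]), ((320, 224), [2, 222, 195]), ((320, 238), [1, 230, 103]), ((348, 187), [17, 137, 197]), ((342, 202), [16, 150, 75]), ((385, 148), [12, 188, 53]), ((353, 144), [0, 43, 12])]
green top ((627.9537963867188, 241.13861083984375), (201.52267456054688, 121.62876892089844), 82.28604888916016) side ((624.0253295898438, 242.55848693847656), (204.76882934570312, 128.36688232421875), 82.5068130493164)
yellow top ((640.8965454101562, 8.724021911621094), (180.09918212890625, 131.14297485351562), 80.42798614501953) side ((640.8756103515625, 7.083778381347656), (181.73336791992188, 132.3101806640625), 80.4637451171875)
```

View pics/crop0.png

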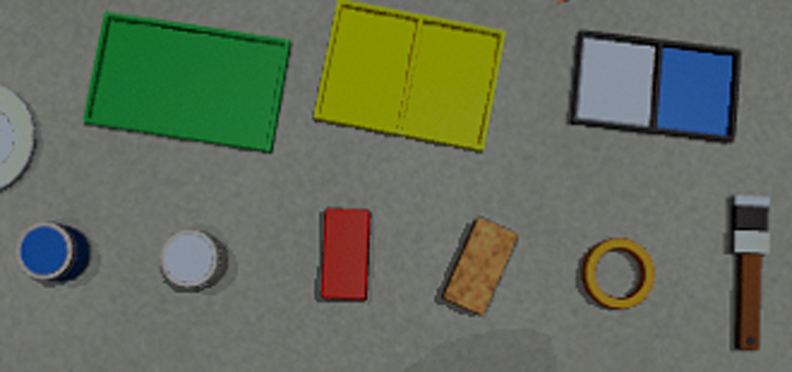

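```bash
python3 - <<'E'
from h import *
np.set_printoptions(precision=1,suppress=True)
T=cv2.imread("pics/top0.png")[:,:,::-1].copy(); S=cv2.imread("pics/side0.png")[:,:,::-1].copy()
def cen(c): return np.array(cv2.fitEllipse(c.astype(np.float32))[0])
def mom(c): m=cv2.moments(c.astype(np.float32)); return np.array([m["m10"],m["m01"]])/m["m00"]
W=((90,15,140),(130,70,255)); WS=((0,0,165),(179,40,255)); B=((100,120,105),(115,255,255)); BS=((100,110,130),(115,255,255))
for nm,lt,ls,rT,rS,f in (("white",W,WS,(212,190,250,228),(270,250,320,305),cen),("blue",B,BS,(152,186,192,222),(230,315,280,370),cen),
  ("red",((0,150,60),(8,255,255)),((0,100,150),(8,255,255)),(278,180,312,232),(290,210,350,250),mom),
  ("cork",((10,90,90),(22,255,255)),((10,60,130),(22,255,255)),(330,185,372,235),(318,175,370,215),mom),
  ("wbay",W,((0,0,120),(179,60,255)),(385,110,424,156),(266,146,315,170),mom),("bbay",B,((100,110,60),(115,255,255)),(422,115,460,160),(285,132,330,160),mom)):
    a,b=blob(T,*lt,rT),blob(S,*ls,rS); pa,pb=f(a),f(b); X,e=tri(pa,pb)
    print(nm,pa,pb,"tri",X,"gap %.1f"%e, "rect",rect(plane("top",a,X[2])),rect(plane("side",b,X[2])))
a=blob(T,(0,0,0),(179,120,60),(380,105,465,165)); r=rect(plane("top",a,12)); print("black",r)
b=blob(S,(0,0,0),(179,120,45),(262,130,332,172)); r=rect(plane("side",b,12)); print("black side",r)
# brush: handle (brown), white/steel
a=blob(T,(5,120,40),(20,255,255),(445,178,480,250)); print("handle T",rect(plane("top",a,18)))
b=blob(S,(5,120,30),(20,255,255),(360,138,405,158)); print("handle S",rect(plane("side",b,14)))
for c,n in((a,"top"),(b,"side")): print(n,mom(c))
X,e=tri(mom(a),mom(b)); print("handle",X,e)
a=blob(T,(0,0,125),(179,60,255),(445,176,480,212)); print("T ferrule",mom(a),rect(plane("top",a,18)))
E
```

```text
white [228.2 207.1] [293.4 268.1] tri [440.6 218.9  59.4] gap 1.8 rect ((440.6358642578125, 218.55300903320312), (44.20283126831055, 44.5474739074707), 1.5914299488067627) ((440.5872802734375, 217.59054565429688), (54.230865478515625, 54.189239501953125), 75.24018859863281)
blue [167.8 204. ] [251.7 334.2] tri [443.8 361.9  59.5] gap 1.8 rect ((444.6880798339844, 361.87371826171875), (42.22880935668945, 43.40003204345703), 1.7403053045272827) ((443.4261474609375, 360.8620300292969), (45.64155960083008, 44.52821350097656), 21.434892654418945)
red [293.5 205.5] [319.4 225.7] tri [450.2  68.5  33.5] gap 1.5 rect ((451.1015930175781, 68.88106536865234), (44.54155349731445, 89.82593536376953), 89.190673828125) ((450.406982421875, 67.63585662841797), (44.35812759399414, 88.88148498535156), 89.15044403076172)
cork [350.  210.3] [344.  191.1] tri [441.6 -67.2  33.3] gap 2.6 rect ((443.1310729980469, -67.03662872314453), (43.69916915893555, 88.69989776611328), 67.36463165283203) ((441.8793640136719, -68.18696594238281), (44.701290130615234, 89.93819427490234), 66.58258056640625)
wbay [406.4 1
[... 483 characters left out ...]
03100586, 84.56458282470703), 85.7284164428711)
black ((637.06591796875, -250.17568969726562), (179.3787078857422, 103.04151153564453), 84.89232635498047)
black side ((633.99072265625, -244.08651733398438), (186.44937133789062, 105.73442077636719), 84.98682403564453)
handle T ((413.1675109863281, -348.35015869140625), (19.584802627563477, 97.3297348022461), 87.96519470214844)
handle S ((411.88116455078125, -342.693115234375), (45.57976150512695, 101.47596740722656), 89.03167724609375)
top [462.2 225.2]
side [382.6 147.3]
handle [ 413.9 -352.2    8.4] 0.43363196630429435
T ferrule [463.1 200.3] ((475.80322265625, -350.9128723144531), (36.286170959472656, 21.69176483154297), 87.16294860839844)
```

```bash
cat > wp.py <<'E'
import sys, numpy as np
from scipy.spatial.transform import Rotation as Ro
from cell import manip
def show():
    s=manip.read_state(); print("t%.2f"%s["clock"],"pos",s["eef_pos"].round(1),"rot",np.degrees(s["eef_rot"]).round(1),"F",s["wrist_force"].round(1),"gap %.1f"%s["finger_gap"],"j",s["joints"].round(2)); return s
def wps(*W):
    s=show(); R=Ro.from_euler("xyz",s["eef_rot"]).as_matrix()
    for w in W:
        d=R.T@(np.array(w[:3])-s["eef_pos"])/1000
        tw=-((w[3]-np.degrees(s["eef_rot"][2])+180)%360-180)
        print(w,"shift",d.round(4).tolist(),"twist %.3f"%np.radians(tw))
if __name__=="__main__": wps(*eval(sys.argv[1]))
E
python3 wp.py "[(450,-150,200,-95),(440.6,218.6,110,-95)]"
```

```text
t0.10 pos [ 139.1 -531.9  205. ] rot [ -90.1    0.  -165.3] F [-0.5  0.6 -0.7] gap 94.0 j [-1.38  0.3   1.52 -0.    1.32 -0.07]
(450, -150, 200, -95) shift [-0.3974, 0.0053, -0.2908] twist -1.228
(440.6, 218.6, 110, -95) shift [-0.4816, 0.0956, -0.6497] twist -1.228
```

Request:
{"api": "play_rows", "payload": {
  "series": [
    [[-0.397,0.005,-0.291],-1.228,0],
    [[-0.397,0.005,-0.291],-1.228,0],
    [[-0.397,0.005,-0.291],-1.228,0],
    [[-0.397,0.005,-0.291],-1.228,0],
    [[-0.397,0.005,-0.291],-1.228,0],
    [[-0.397,0.005,-0.291],-1.228,0],
    [[-0.397,0.005,-0.291],-1.228,0],
    [[-0.397,0.005,-0.291],-1.228,0],
    [[-0.397,0.005,-0.291],-1.228,0],
    [[-0.397,0.005,-0.291],-1.228,0],
    [[-0.482,0.096,-0.65],-1.228,0],
    [[-0.482,0.096,-0.65],-1.228,0],
    [[-0.482,0.096,-0.65],-1.228,0],
    [[-0.482,0.096,-0.65],-1.228,0],
    [[-0.482,0.096,-0.65],-1.228,0],
    [[-0.482,0.096,-0.65],-1.228,0],
    [[-0.482,0.096,-0.65],-1.228,0],
    [[-0.482,0.096,-0.65],-1.228,0],
    [[-0.482,0.096,-0.65],-1.228,0],
    [[-0.482,0.096,-0.65],-1.228,0]
  ],
  "squeeze": 25
}}

```text
clock: 2.1
eef_pos: [440.6, 219.1, 109.3]
eef_rot: [-1.572, 0.0, -1.656]
wrist_force: [-0.6, -0.3, 0.3]
finger_gap: 93.8
```

```bash
python3 wp.py "[(440.6,218.6,110,-95),(440.6,218.6,18,-95)]"
python3 -c "
from h import *
T=manip.camera('top');S=manip.camera('side')
cv2.imwrite('pics/a1.png',np.hstack([cv2.resize(T[110:290,140:320],(400,400)),cv2.resize(S[160:380,200:420],(400,400))])[:,:,::-1])"
```

```text
t2.10 pos [440.6 219.1 109.3] rot [-90.1   0.  -94.9] F [-0.6 -0.3  0.3] gap 93.8 j [0.39 0.28 1.79 0.   1.08 0.47]
(440.6, 218.6, 110, -95) shift [0.0005, -0.0007, 0.0] twist 0.002
(440.6, 218.6, 18, -95) shift [0.0005, 0.0913, 0.0001] twist 0.002
```

View pics/a1.png

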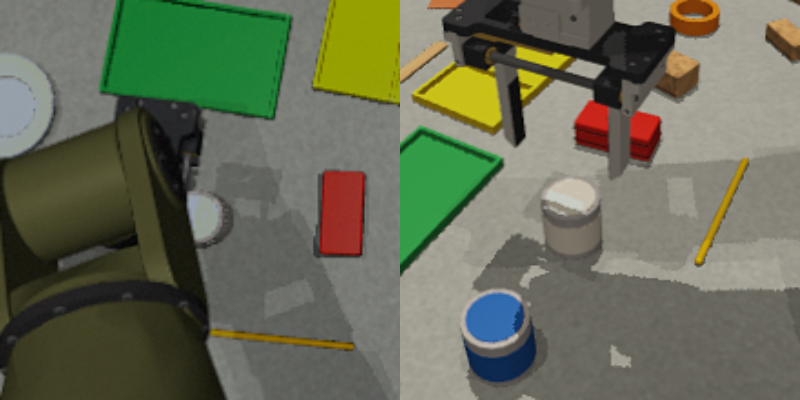

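The view shows the open fingers straddling the white tin (side crop at 570,215) along x, clear of everything. I'm descending and gripping.

Request:
{"api": "play_rows", "payload": {
  "series": [
    [[0,0.03,0],0,0],
    [[0,0.06,0],0,0],
    [[0,0.08,0],0,0],
    [[0,0.091,0],0,0],
    [[0,0.091,0],0,0],
    [[0,0.091,0],0,1],
    [[0,0.091,0],0,1],
    [[0,0.091,0],0,1],
    [[0,0.091,0],0,1],
    [[0,0.091,0],0,1],
    [[0,0.091,0],0,1],
    [[0,0.091,0],0,1],
    [[0,0.091,0],0,1],
    [[0,0.091,0],0,1],
    [[0,0.091,0],0,1]
  ],
  "squeeze": 25
}}

```text
clock: 3.7
eef_pos: [441.2, 218.4, 19.1]
eef_rot: [-1.571, 0.001, -1.659]
wrist_force: [-1.7, -0.8, 5.2]
finger_gap: 56.8
```

```bash
python3 wp.py "[(440.6,218.6,90,-95),(640,-208,90,-95)]"
```

```text
t3.70 pos [441.2 218.4  19.1] rot [-90.    0.1 -95. ] F [-1.7 -0.8  5.2] gap 56.8 j [0.38 0.42 1.85 0.   0.87 0.47]
(440.6, 218.6, 90, -95) shift [-0.0002, -0.0709, -0.0006] twist -0.000
(640, -208, 90, -95) shift [0.4073, -0.0713, 0.2354] twist -0.000
```

Request:
{"api": "play_rows", "payload": {
  "series": [
    [[0,-0.025,0],0,1],
    [[0,-0.05,0],0,1],
    [[0,-0.07,0],0,1],
    [[0.015,-0.071,0.009],0,1],
    [[0.04,-0.071,0.023],0,1],
    [[0.07,-0.071,0.04],0,1],
    [[0.105,-0.071,0.061],0,1],
    [[0.14,-0.071,0.081],0,1],
    [[0.175,-0.071,0.101],0,1],
    [[0.21,-0.071,0.121],0,1],
    [[0.245,-0.071,0.142],0,1],
    [[0.28,-0.071,0.162],0,1],
    [[0.315,-0.071,0.182],0,1],
    [[0.35,-0.071,0.202],0,1],
    [[0.38,-0.071,0.22],0,1],
    [[0.4,-0.071,0.231],0,1],
    [[0.407,-0.071,0.235],0,1],
    [[0.407,-0.071,0.235],0,1],
    [[0.407,-0.071,0.235],0,1]
  ]
}}

```text
clock: 5.6
eef_pos: [639.3, -206.6, 89.4]
eef_rot: [-1.571, 0.001, -1.658]
wrist_force: [0.3, 0.1, -1.1]
finger_gap: 56.8
```

```bash
python3 wp.py "[(640,-208,23.5,-95)]"
python3 -c "
from h import *
T=manip.camera('top');S=manip.camera('side')
cv2.imwrite('pics/a2.png',np.hstack([cv2.resize(T[70:220,350:500],(400,400)),cv2.resize(S[90:210,230:350],(400,400))])[:,:,::-1])"
```

```text
t5.60 pos [ 639.3 -206.6   89.4] rot [-90.    0.1 -95. ] F [ 0.3  0.1 -1.1] gap 56.8 j [-0.37  0.67  1.25  0.    1.22 -0.28]
(640, -208, 23.5, -95) shift [0.0014, 0.0659, 0.0009] twist 0.000
```

View pics/a2.png

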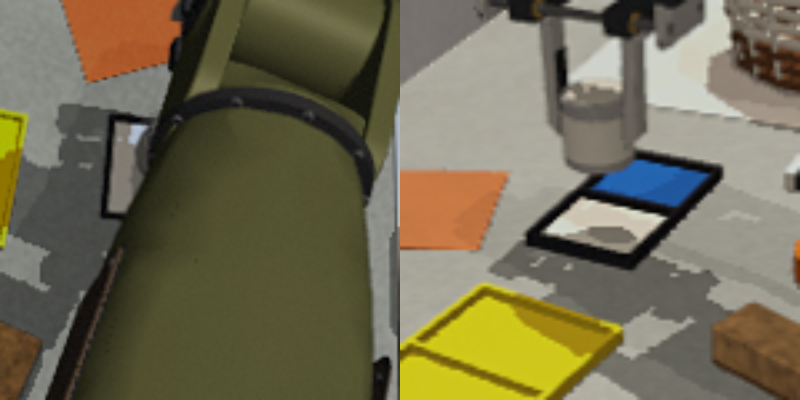

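The tin is held upright over the tray (side crop at 600,125). I'm lowering it and releasing.

Request:
{"api": "play_rows", "payload": {
  "series": [
    [[0.001,0.02,0.001],0,1],
    [[0.001,0.04,0.001],0,1],
    [[0.001,0.055,0.001],0,1],
    [[0.001,0.062,0.001],0,1],
    [[0.001,0.066,0.001],0,1],
    [[0.001,0.066,0.001],0,1],
    [[0.001,0.066,0.001],0,1],
    [[0.001,0.066,0.001],0,0.2],
    [[0.001,0.066,0.001],0,0.1],
    [[0.001,0.066,0.001],0,0],
    [[0.001,0.066,0.001],0,0],
    [[0.001,0.066,0.001],0,0],
    [[0.001,0.066,0.001],0,0],
    [[0.001,0.04,0.001],0,0],
    [[0.001,0.01,0.001],0,0],
    [[0.001,-0.01,0.001],0,0],
    [[0.001,-0.01,0.001],0,0]
  ]
}}

```text
clock: 7.4
eef_pos: [641.6, -208.0, 103.0]
eef_rot: [-1.566, -0.0, -1.657]
wrist_force: [-0.3, -0.2, 0.2]
finger_gap: 94.1
```

```bash
python3 wp.py "[(444,361.5,110,-95)]"
```

```text
t7.40 pos [ 641.6 -208.   103. ] rot [-89.7  -0.  -95. ] F [-0.3 -0.2  0.2] gap 94.1 j [-0.37  0.66  1.23  0.    1.24 -0.28]
(444, 361.5, 110, -95) shift [-0.5503, -0.0083, -0.246] twist 0.001
```

Request:
{"api": "play_rows", "payload": {
  "series": [
    [[-0.55,-0.008,-0.246],0,0],
    [[-0.55,-0.008,-0.246],0,0],
    [[-0.55,-0.008,-0.246],0,0],
    [[-0.55,-0.008,-0.246],0,0],
    [[-0.55,-0.008,-0.246],0,0],
    [[-0.55,-0.008,-0.246],0,0],
    [[-0.55,-0.008,-0.246],0,0],
    [[-0.55,-0.008,-0.246],0,0],
    [[-0.55,-0.008,-0.246],0,0],
    [[-0.55,-0.008,-0.246],0,0],
    [[-0.55,-0.008,-0.246],0,0],
    [[-0.55,-0.008,-0.246],0,0],
    [[-0.55,-0.008,-0.246],0,0],
    [[-0.55,-0.008,-0.246],0,0],
    [[-0.55,-0.008,-0.246],0,0],
    [[-0.55,-0.008,-0.246],0,0]
  ]
}}

```text
clock: 9.0
eef_pos: [444.6, 359.9, 109.4]
eef_rot: [-1.566, -0.001, -1.659]
wrist_force: [-0.2, -0.1, 0.0]
finger_gap: 94.0
```

```bash
python3 wp.py "[(444,361.5,18,-95)]"
python3 -c "
from h import *
T=manip.camera('top');S=manip.camera('side')
cv2.imwrite('pics/a3.png',np.hstack([cv2.resize(T[70:220,350:500],(400,400)),cv2.resize(S[90:400,130:440],(400,400))])[:,:,::-1])"
```

```text
t9.00 pos [444.6 359.9 109.4] rot [-89.8  -0.  -95.1] F [-0.2 -0.1  0. ] gap 94.0 j [ 0.62  0.44  1.56 -0.    1.14  0.71]
(444, 361.5, 18, -95) shift [-0.0016, 0.0914, -0.0011] twist -0.001
```

View pics/a3.png

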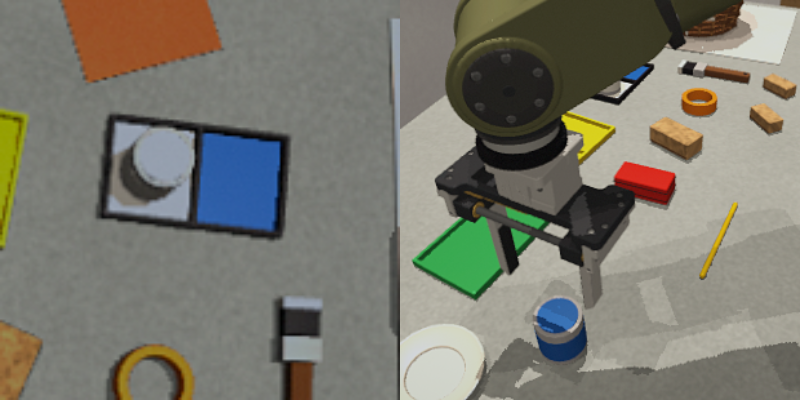

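The white tin stands in the white bay (lid at crop 163,155, leaning outward only by parallax). The gripper is over the blue tin.

Request:
{"api": "play_rows", "payload": {
  "series": [
    [[-0.001,0.03,-0.001],0,0],
    [[-0.001,0.06,-0.001],0,0],
    [[-0.001,0.08,-0.001],0,0],
    [[-0.001,0.091,-0.001],0,0],
    [[-0.001,0.091,-0.001],0,0],
    [[-0.001,0.091,-0.001],0,1],
    [[-0.001,0.091,-0.001],0,1],
    [[-0.001,0.091,-0.001],0,1],
    [[-0.001,0.091,-0.001],0,1],
    [[-0.001,0.091,-0.001],0,1],
    [[-0.001,0.091,-0.001],0,1],
    [[-0.001,0.091,-0.001],0,1],
    [[-0.001,0.091,-0.001],0,1]
  ]
}}

```text
clock: 10.4
eef_pos: [444.1, 361.3, 19.0]
eef_rot: [-1.566, -0.0, -1.659]
wrist_force: [-1.5, -0.9, 6.0]
finger_gap: 56.7
```

```bash
python3 wp.py "[(444,361.5,100,-95),(530,50,100,-95),(633.5,-292.8,100,-95)]"
```

```text
t10.40 pos [444.1 361.3  19. ] rot [-89.7  -0.  -95.1] F [-1.5 -0.9  6. ] gap 56.7 j [ 0.62  0.56  1.62 -0.    0.96  0.71]
(444, 361.5, 100, -95) shift [-0.0002, -0.081, 0.0002] twist -0.001
(530, 50, 100, -95) shift [0.3026, -0.0804, 0.1133] twist -0.001
(633.5, -292.8, 100, -95) shift [0.6349, -0.0798, 0.2466] twist -0.001
```

Request:
{"api": "play_rows", "payload": {
  "series": [
    [[0,-0.03,0],0,1],
    [[0,-0.06,0],0,1],
    [[0,-0.085,0],0,1],
    [[0.02,-0.09,0.008],0,1],
    [[0.05,-0.09,0.02],0,1],
    [[0.09,-0.09,0.035],0,1],
    [[0.13,-0.09,0.05],0,1],
    [[0.17,-0.09,0.065],0,1],
    [[0.21,-0.09,0.081],0,1],
    [[0.25,-0.09,0.096],0,1],
    [[0.29,-0.09,0.112],0,1],
    [[0.33,-0.09,0.127],0,1],
    [[0.37,-0.09,0.143],0,1],
    [[0.41,-0.09,0.158],0,1],
    [[0.45,-0.09,0.174],0,1],
    [[0.49,-0.09,0.19],0,1],
    [[0.53,-0.09,0.205],0,1],
    [[0.57,-0.09,0.221],0,1],
    [[0.605,-0.09,0.235],0,1],
    [[0.635,-0.09,0.247],0,1]
  ]
}}

```text
clock: 12.4
eef_pos: [633.8, -295.0, 109.5]
eef_rot: [-1.567, 0.0, -1.66]
wrist_force: [-0.4, -0.1, -1.3]
finger_gap: 56.8
```

```bash
python3 wp.py "[(633.3,-292.8,23.2,-95)]"
```

```text
t12.40 pos [ 633.8 -295.   109.5] rot [-89.8   0.  -95.1] F [-0.4 -0.1 -1.3] gap 56.8 j [-0.49  0.71  1.13  0.    1.29 -0.4 ]
(633.3, -292.8, 23.2, -95) shift [-0.0021, 0.0863, -0.001] twist -0.002
```

Request:
{"api": "play_rows", "payload": {
  "series": [
    [[-0.002,0.0,-0.001],0,1],
    [[-0.002,0.02,-0.001],0,1],
    [[-0.002,0.045,-0.001],0,1],
    [[-0.002,0.065,-0.001],0,1],
    [[-0.002,0.08,-0.001],0,1],
    [[-0.002,0.086,-0.001],0,1],
    [[-0.002,0.086,-0.001],0,1],
    [[-0.002,0.086,-0.001],0,1],
    [[-0.002,0.086,-0.001],0,0.2],
    [[-0.002,0.086,-0.001],0,0.1],
    [[-0.002,0.086,-0.001],0,0],
    [[-0.002,0.086,-0.001],0,0],
    [[-0.002,0.086,-0.001],0,0],
    [[-0.002,0.086,-0.001],0,0],
    [[-0.002,0.06,-0.001],0,0],
    [[-0.002,0.03,-0.001],0,0],
    [[-0.002,0,-0.001],0,0],
    [[-0.002,0,-0.001],0,0]
  ]
}}

```text
clock: 14.2
eef_pos: [634.6, -293.7, 114.5]
eef_rot: [-1.56, -0.003, -1.66]
wrist_force: [-0.5, -0.1, 0.5]
finger_gap: 94.2
```

```bash
python3 wp.py "[(442.5,-67.2,110,-23)]"
```

```text
t14.20 pos [ 634.6 -293.7  114.5] rot [-89.4  -0.2 -95.1] F [-0.5 -0.1  0.5] gap 94.2 j [-0.49  0.71  1.14  0.    1.29 -0.4 ]
(442.5, -67.2, 110, -23) shift [-0.2086, 0.0016, -0.2115] twist -1.258
```

Request:
{"api": "play_rows", "payload": {
  "series": [
    [[-0.209,0.0,-0.211],-1.258,0],
    [[-0.209,0.0,-0.211],-1.258,0],
    [[-0.209,0.0,-0.211],-1.258,0],
    [[-0.209,0.0,-0.211],-1.258,0],
    [[-0.209,0.0,-0.211],-1.258,0],
    [[-0.209,0.0,-0.211],-1.258,0],
    [[-0.209,0.0,-0.211],-1.258,0],
    [[-0.209,0.0,-0.211],-1.258,0],
    [[-0.209,0.0,-0.211],-1.258,0],
    [[-0.209,0.0,-0.211],-1.258,0],
    [[-0.209,0.0,-0.211],-1.258,0],
    [[-0.209,0.0,-0.211],-1.258,0],
    [[-0.209,0.0,-0.211],-1.258,0]
  ]
}}

```text
clock: 15.5
eef_pos: [442.9, -66.8, 111.5]
eef_rot: [-1.57, -0.011, -0.403]
wrist_force: [-0.3, 0.6, -0.4]
finger_gap: 94.2
```

```bash
python3 wp.py "[(442.5,-67.2,11,-23)]"
python3 -c "
from h import *
T=manip.camera('top');S=manip.camera('side')
cv2.imwrite('pics/a4.png',np.hstack([cv2.resize(T[70:220,350:500],(400,400)),cv2.resize(S[90:290,230:430],(400,400))])[:,:,::-1])"
```

```text
t15.50 pos [442.9 -66.8 111.5] rot [-90.   -0.6 -23.1] F [-0.3  0.6 -0.4] gap 94.2 j [-0.23  0.18  1.91 -0.    1.04 -1.4 ]
(442.5, -67.2, 11, -23) shift [-0.0013, 0.1005, -0.0006] twist -0.001
```

View pics/a4.png

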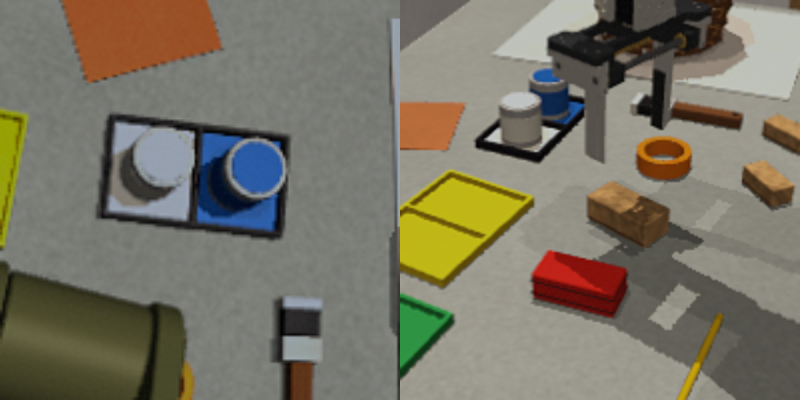

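Both tins stand upright in their bays (lids at crop 163,155 and 255,168). The jaws are over the cork block, across its width.

Request:
{"api": "play_rows", "payload": {
  "series": [
    [[-0.001,0.035,-0.001],0,0],
    [[-0.001,0.07,-0.001],0,0],
    [[-0.001,0.09,-0.001],0,0],
    [[-0.001,0.1,-0.001],0,0],
    [[-0.001,0.1,-0.001],0,0],
    [[-0.001,0.1,-0.001],0,1],
    [[-0.001,0.1,-0.001],0,1],
    [[-0.001,0.1,-0.001],0,1],
    [[-0.001,0.1,-0.001],0,1],
    [[-0.001,0.1,-0.001],0,1],
    [[-0.001,0.1,-0.001],0,1],
    [[-0.001,0.1,-0.001],0,1],
    [[-0.001,0.1,-0.001],0,1],
    [[-0.001,0.1,-0.001],0,1]
  ]
}}

```text
clock: 17.0
eef_pos: [442.7, -67.7, 11.6]
eef_rot: [-1.57, -0.011, -0.402]
wrist_force: [-0.6, 0.6, 2.5]
finger_gap: 45.1
```

```bash
python3 wp.py "[(442.5,-67.2,80,-23),(633.6,-34.8,80,-9.6)]"
```

```text
t17.00 pos [442.7 -67.7  11.6] rot [-90.   -0.6 -23.1] F [-0.6  0.6  2.5] gap 45.1 j [-0.23  0.35  1.98 -0.    0.8  -1.4 ]
(442.5, -67.2, 80, -23) shift [0.0004, -0.0684, 0.0005] twist -0.001
(633.6, -34.8, 80, -9.6) shift [0.1635, -0.0665, 0.1051] twist -0.235
```

Request:
{"api": "play_rows", "payload": {
  "series": [
    [[0,-0.025,0],0,1],
    [[0,-0.05,0],0,1],
    [[0,-0.065,0],0,1],
    [[0.015,-0.067,0.01],-0.02,1],
    [[0.04,-0.067,0.026],-0.06,1],
    [[0.07,-0.067,0.045],-0.1,1],
    [[0.1,-0.067,0.064],-0.15,1],
    [[0.13,-0.067,0.083],-0.19,1],
    [[0.15,-0.067,0.097],-0.22,1],
    [[0.163,-0.067,0.105],-0.235,1],
    [[0.163,-0.067,0.105],-0.235,1],
    [[0.163,-0.067,0.105],-0.235,1],
    [[0.163,-0.067,0.105],-0.235,1]
  ]
}}

```text
clock: 18.3
eef_pos: [632.3, -34.9, 80.5]
eef_rot: [-1.573, -0.01, -0.168]
wrist_force: [-0.4, 0.6, -0.5]
finger_gap: 44.4
```

```bash
python3 wp.py "[(633.6,-34.8,16,-9.6)]"
```

```text
t18.30 pos [632.3 -34.9  80.5] rot [-90.1  -0.6  -9.6] F [-0.4  0.6 -0.5] gap 44.4 j [-0.11  0.6   1.4  -0.    1.14 -1.51]
(633.6, -34.8, 16, -9.6) shift [0.0006, 0.0645, 0.0004] twist -0.000
```

Request:
{"api": "play_rows", "payload": {
  "series": [
    [[0.001,0.025,0],0,1],
    [[0.001,0.045,0],0,1],
    [[0.001,0.06,0],0,1],
    [[0.001,0.0645,0],0,1],
    [[0.001,0.0645,0],0,1],
    [[0.001,0.0645,0],0,1],
    [[0.001,0.0645,0],0,0.3],
    [[0.001,0.0645,0],0,0.3],
    [[0.001,0.0645,0],0,0.3],
    [[0.001,0.0645,0],0,0.3],
    [[0.001,0.0645,0],0,0.3],
    [[0.001,0.04,0],0,0.3],
    [[0.001,0.01,0],0,0],
    [[0.001,-0.02,0],0,0],
    [[0.001,-0.02,0],0,0]
  ]
}}

```text
clock: 19.8
eef_pos: [634.9, -35.2, 104.9]
eef_rot: [-1.572, -0.017, -0.168]
wrist_force: [-0.1, 0.5, -0.1]
finger_gap: 86.3
```

```bash
python3 wp.py "[(450.8,68.4,100,-0.8)]"
```

```text
t19.80 pos [634.9 -35.2 104.9] rot [-90.1  -1.   -9.6] F [-0.1  0.5 -0.1] gap 86.3 j [-0.11  0.57  1.38 -0.    1.18 -1.51]
(450.8, 68.4, 100, -0.8) shift [-0.1989, 0.0014, 0.0713] twist -0.154
```

Request:
{"api": "play_rows", "payload": {
  "series": [
    [[-0.199,0.001,0.071],-0.154,0],
    [[-0.199,0.001,0.071],-0.154,0],
    [[-0.199,0.001,0.071],-0.154,0],
    [[-0.199,0.001,0.071],-0.154,0],
    [[-0.199,0.001,0.071],-0.154,0],
    [[-0.199,0.001,0.071],-0.154,0],
    [[-0.199,0.001,0.071],-0.154,0],
    [[-0.199,0.001,0.071],-0.154,0]
  ]
}}

```text
clock: 20.6
eef_pos: [451.7, 67.5, 100.3]
eef_rot: [-1.575, -0.017, -0.015]
wrist_force: [0.1, -1.1, 0.7]
finger_gap: 94.2
```

```bash
python3 wp.py "[(450.8,68.4,11,-0.8)]"
python3 -c "
from h import *
T=manip.camera('top');S=manip.camera('side')
cv2.imwrite('pics/a5.png',np.hstack([cv2.resize(T[80:240,250:410],(400,400)),cv2.resize(S[110:290,210:390],(400,400))])[:,:,::-1])"
```

```text
t20.60 pos [451.7  67.5 100.3] rot [-90.2  -1.   -0.8] F [ 0.1 -1.1  0.7] gap 94.2 j [ 0.07  0.21  1.9  -0.01  1.01 -1.48]
(450.8, 68.4, 11, -0.8) shift [-0.0024, 0.0892, 0.0012] twist -0.001
```

View pics/a5.png

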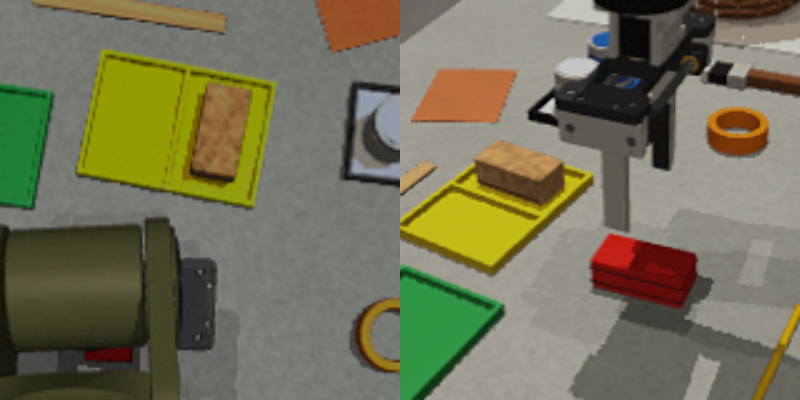

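The cork block lies flat in the right bay of the yellow tray (crop 220,130). The jaws are over the red block.

Request:
{"api": "play_rows", "payload": {
  "series": [
    [[-0.002,0.035,0.001],0,0],
    [[-0.002,0.065,0.001],0,0],
    [[-0.002,0.08,0.001],0,0],
    [[-0.002,0.089,0.001],0,0],
    [[-0.002,0.089,0.001],0,0],
    [[-0.002,0.089,0.001],0,1],
    [[-0.002,0.089,0.001],0,1],
    [[-0.002,0.089,0.001],0,1],
    [[-0.002,0.089,0.001],0,1],
    [[-0.002,0.089,0.001],0,1],
    [[-0.002,0.089,0.001],0,1],
    [[-0.002,0.089,0.001],0,1],
    [[-0.002,0.089,0.001],0,1],
    [[-0.002,0.089,0.001],0,1]
  ]
}}

```text
clock: 22.1
eef_pos: [450.8, 68.2, 11.2]
eef_rot: [-1.575, -0.016, -0.015]
wrist_force: [-0.4, -0.4, 3.2]
finger_gap: 45.0
```

```bash
python3 wp.py "[(450.8,68.4,90,-0.8),(648.2,51.6,90,-9.6)]"
```

```text
t22.10 pos [450.8  68.2  11.2] rot [-90.2  -0.9  -0.8] F [-0.4 -0.4  3.2] gap 45.0 j [ 0.07  0.37  1.96 -0.01  0.8  -1.48]
(450.8, 68.4, 90, -0.8) shift [0.0013, -0.0788, -0.0002] twist -0.001
(648.2, 51.6, 90, -9.6) shift [0.1989, -0.0755, -0.014] twist 0.153
```

Request:
{"api": "play_rows", "payload": {
  "series": [
    [[0.001,-0.025,0],0,1],
    [[0.001,-0.055,0],0,1],
    [[0.001,-0.075,0],0,1],
    [[0.015,-0.076,-0.001],0.01,1],
    [[0.04,-0.076,-0.003],0.03,1],
    [[0.07,-0.076,-0.005],0.05,1],
    [[0.105,-0.076,-0.007],0.08,1],
    [[0.14,-0.076,-0.01],0.11,1],
    [[0.17,-0.076,-0.012],0.13,1],
    [[0.19,-0.076,-0.013],0.148,1],
    [[0.199,-0.076,-0.014],0.153,1],
    [[0.199,-0.076,-0.014],0.153,1],
    [[0.199,-0.076,-0.014],0.153,1],
    [[0.199,-0.076,-0.014],0.153,1]
  ]
}}

```text
clock: 23.5
eef_pos: [647.7, 51.7, 90.4]
eef_rot: [-1.573, -0.016, -0.168]
wrist_force: [0.3, -0.2, -0.0]
finger_gap: 44.7
```

```bash
python3 wp.py "[(648.2,51.6,15.7,-9.6)]"
```

```text
t23.50 pos [647.7  51.7  90.4] rot [-90.1  -0.9  -9.6] F [ 0.3 -0.2 -0. ] gap 44.7 j [ 0.03  0.62  1.34 -0.01  1.17 -1.38]
(648.2, 51.6, 15.7, -9.6) shift [-0.0007, 0.0747, 0.0001] twist -0.000
```

Request:
{"api": "play_rows", "payload": {
  "series": [
    [[-0.001,0.03,0],0,1],
    [[-0.001,0.055,0],0,1],
    [[-0.001,0.07,0],0,1],
    [[-0.001,0.0745,0],0,1],
    [[-0.001,0.0745,0],0,1],
    [[-0.001,0.0745,0],0,1],
    [[-0.001,0.0745,0],0,0.3],
    [[-0.001,0.0745,0],0,0.3],
    [[-0.001,0.0745,0],0,0.3],
    [[-0.001,0.0745,0],0,0.3],
    [[-0.001,0.0745,0],0,0.3],
    [[-0.001,0.05,0],0,0.3],
    [[-0.001,0.02,0],0,0.3],
    [[-0.001,-0.03,0],0,0.2],
    [[-0.001,-0.03,0],0,0.2]
  ]
}}

```text
clock: 25.0
eef_pos: [648.9, 52.2, 127.6]
eef_rot: [-1.571, -0.026, -0.168]
wrist_force: [0.3, 0.5, 1.8]
finger_gap: 74.7
```

```bash
python3 wp.py "[(451.4,-349.7,120,-2)]"
```

```text
t25.00 pos [648.9  52.2 127.6] rot [-90.   -1.5  -9.6] F [0.3 0.5 1.8] gap 74.7 j [ 0.03  0.58  1.31 -0.01  1.23 -1.38]
(451.4, -349.7, 120, -2) shift [-0.1279, 0.0041, -0.4292] twist -0.133
```

Request:
{"api": "play_rows", "payload": {
  "series": [
    [[-0.128,0.0,-0.429],-0.133,0.2],
    [[-0.128,0.0,-0.429],-0.133,0.2],
    [[-0.128,0.0,-0.429],-0.133,0.2],
    [[-0.128,0.0,-0.429],-0.133,0.2],
    [[-0.128,0.0,-0.429],-0.133,0.2],
    [[-0.128,0.0,-0.429],-0.133,0.2],
    [[-0.128,0.0,-0.429],-0.133,0.2],
    [[-0.128,0.0,-0.429],-0.133,0.2],
    [[-0.128,0.0,-0.429],-0.133,0.2],
    [[-0.128,0.0,-0.429],-0.133,0.2],
    [[-0.128,0.0,-0.429],-0.133,0.2],
    [[-0.128,0.0,-0.429],-0.133,0.2],
    [[-0.128,0.0,-0.429],-0.133,0.2],
    [[-0.128,0.0,-0.429],-0.133,0.2],
    [[-0.128,0.0,-0.429],-0.133,0.2]
  ]
}}

```text
clock: 26.5
eef_pos: [451.6, -348.9, 124.1]
eef_rot: [-1.574, -0.026, -0.033]
wrist_force: [-0.3, 0.7, -0.2]
finger_gap: 75.1
```

```bash
python3 wp.py "[(451.4,-349.7,4,-2)]"
python3 -c "
from h import *
T=manip.camera('top');S=manip.camera('side')
cv2.imwrite('pics/a6.png',np.hstack([cv2.resize(T[80:240,250:410],(400,400)),cv2.resize(S[80:240,260:420],(400,400))])[:,:,::-1])"
```

```text
t26.50 pos [ 451.6 -348.9  124.1] rot [-90.2  -1.5  -1.9] F [-0.3  0.7 -0.2] gap 75.1 j [-0.73  0.41  1.57  0.02  1.14 -2.27]
(451.4, -349.7, 4, -2) shift [-0.0033, 0.1201, -0.0004] twist 0.001
```

View pics/a6.png

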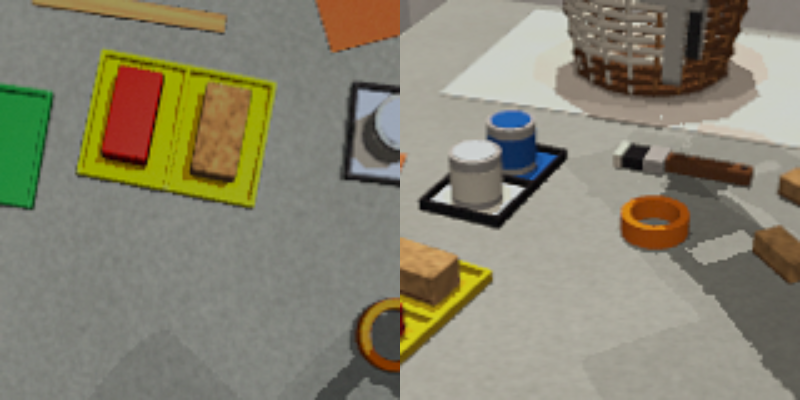

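Both blocks lie flat in their bays (crop 133,115 and 220,130), both tins stand upright, and the tape hasn't moved. Next is the brush.

Request:
{"api": "play_rows", "payload": {
  "series": [
    [[-0.003,0.03,0],0,0.2],
    [[-0.003,0.065,0],0,0.3],
    [[-0.003,0.095,0],0,0.4],
    [[-0.003,0.112,0],0,0.4],
    [[-0.003,0.12,0],0,0.4],
    [[-0.003,0.12,0],0,0.4],
    [[-0.003,0.12,0],0,1],
    [[-0.003,0.12,0],0,1],
    [[-0.003,0.12,0],0,1],
    [[-0.003,0.12,0],0,1],
    [[-0.003,0.12,0],0,1],
    [[-0.003,0.12,0],0,1],
    [[-0.003,0.12,0],0,1],
    [[-0.003,0.12,0],0,1],
    [[-0.003,0.12,0],0,1]
  ],
  "squeeze": 25
}}

```text
clock: 28.1
eef_pos: [451.7, -349.7, 4.4]
eef_rot: [-1.574, -0.027, -0.034]
wrist_force: [-2.1, -0.2, 5.6]
finger_gap: 21.8
```

```bash
python3 wp.py "[(451.4,-349.7,100,-2),(500,-50,100,-50),(627,233,100,-97.7)]"
```

```text
t28.10 pos [ 451.7 -349.7    4.4] rot [-90.2  -1.5  -1.9] F [-2.1 -0.2  5.6] gap 21.8 j [-0.73  0.58  1.64  0.02  0.9  -2.28]
(451.4, -349.7, 100, -2) shift [0.0022, -0.0955, -0.0003] twist 0.001
(500, -50, 100, -50) shift [0.0406, -0.0956, 0.3009] twist 0.839
(627, 233, 100, -97.7) shift [0.1579, -0.0935, 0.588] twist 1.671
```

Request:
{"api": "play_rows", "payload": {
  "series": [
    [[0.001,-0.02,0],0,1],
    [[0.002,-0.045,0],0,1],
    [[0.002,-0.07,0],0,1],
    [[0.002,-0.09,0],0,1],
    [[0.003,-0.096,0.01],0.03,1],
    [[0.006,-0.096,0.03],0.08,1],
    [[0.01,-0.096,0.06],0.17,1],
    [[0.015,-0.096,0.095],0.26,1],
    [[0.02,-0.096,0.13],0.36,1],
    [[0.025,-0.096,0.165],0.46,1],
    [[0.03,-0.096,0.2],0.56,1],
    [[0.035,-0.096,0.235],0.66,1],
    [[0.038,-0.096,0.265],0.75,1],
    [[0.04,-0.096,0.285],0.8,1],
    [[0.041,-0.096,0.3],0.839,1],
    [[0.041,-0.096,0.3],0.839,1],
    [[0.041,-0.096,0.3],0.839,1]
  ]
}}

```text
clock: 29.8
eef_pos: [500.2, -51.0, 100.3]
eef_rot: [-1.554, -0.02, -0.871]
wrist_force: [1.1, 0.3, -0.9]
finger_gap: 21.9
```

```bash
python3 wp.py "[(626,233.5,100,-97.7)]"
python3 -c "
from h import *
S=manip.camera('side')
cv2.imwrite('pics/a7.png',cv2.resize(S[60:300,200:460],(520,480))[:,:,::-1])"
```

```text
t29.80 pos [500.2 -51.  100.3] rot [-89.   -1.2 -49.9] F [ 1.1  0.3 -0.9] gap 21.9 j [-0.17  0.3   1.79  0.    1.03 -0.87]
(626, 233.5, 100, -97.7) shift [-0.1367, 0.0023, 0.2794] twist 0.834
```

View pics/a7.png

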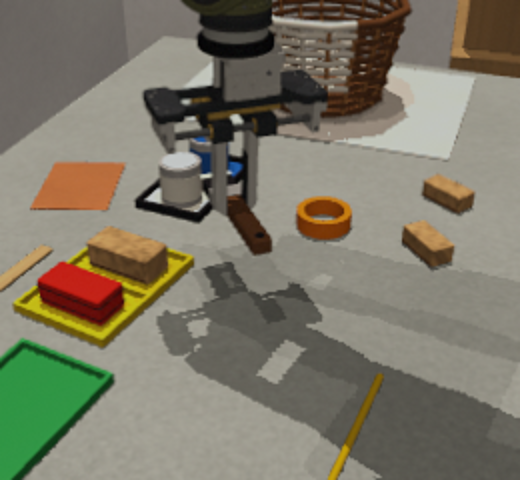

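The brush is held at its handle (250,225) and roughly level.

Request:
{"api": "play_rows", "payload": {
  "series": [
    [[-0.005,0.001,0.01],0.03,1],
    [[-0.014,0.001,0.03],0.09,1],
    [[-0.029,0.001,0.06],0.18,1],
    [[-0.046,0.001,0.095],0.28,1],
    [[-0.064,0.001,0.13],0.39,1],
    [[-0.081,0.001,0.165],0.49,1],
    [[-0.098,0.001,0.2],0.6,1],
    [[-0.115,0.001,0.235],0.7,1],
    [[-0.127,0.001,0.26],0.78,1],
    [[-0.134,0.002,0.274],0.82,1],
    [[-0.137,0.002,0.279],0.834,1],
    [[-0.137,0.002,0.279],0.834,1],
    [[-0.137,0.002,0.279],0.834,1],
    [[-0.137,0.002,0.279],0.834,1]
  ]
}}

```text
clock: 31.25
eef_pos: [625.7, 231.9, 100.5]
eef_rot: [-1.544, -0.001, -1.706]
wrist_force: [0.0, -0.6, -0.4]
finger_gap: 21.7
```

```bash
python3 wp.py "[(626,233.5,9,-97.7)]"
python3 -c "
from h import *
T=manip.camera('top');S=manip.camera('side')
cv2.imwrite('pics/a8.png',np.hstack([cv2.resize(T[80:200,160:280],(400,400)),cv2.resize(S[120:340,110:330],(400,400))])[:,:,::-1])"
```

```text
t31.25 pos [625.7 231.9 100.5] rot [-88.5  -0.1 -97.8] F [ 0.  -0.6 -0.4] gap 21.7 j [ 0.31  0.64  1.28 -0.01  1.2   0.45]
(626, 233.5, 9, -97.7) shift [-0.0017, 0.0915, -0.0024] twist -0.001
```

View pics/a8.png

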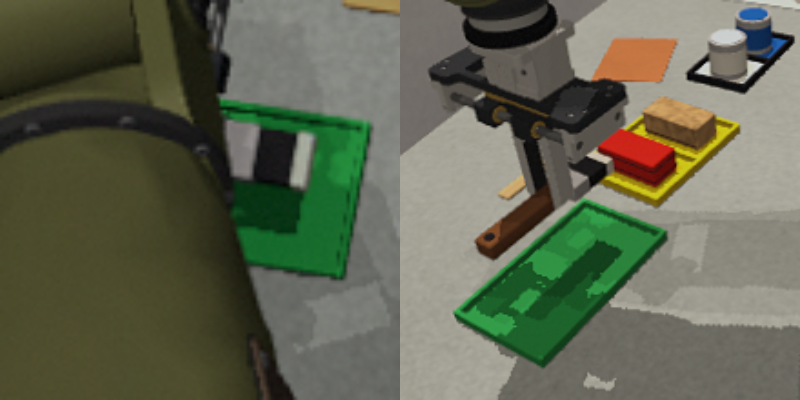

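The brush is level and aligned over the green tray (bristle end at crop 300,160). I'm lowering it.

Request:
{"api": "play_rows", "payload": {
  "series": [
    [[-0.002,0.03,-0.001],0,1],
    [[-0.002,0.06,-0.002],0,1],
    [[-0.002,0.078,-0.002],0,1],
    [[-0.002,0.088,-0.002],0,1],
    [[-0.002,0.0915,-0.002],0,1],
    [[-0.002,0.0915,-0.002],0,1],
    [[-0.002,0.0915,-0.002],0,1],
    [[-0.002,0.0915,-0.002],0,0.6],
    [[-0.002,0.0915,-0.002],0,0.6],
    [[-0.002,0.0915,-0.002],0,0.6],
    [[-0.002,0.0915,-0.002],0,0.6],
    [[-0.002,0.0915,-0.002],0,0.6],
    [[-0.002,0.07,-0.002],0,0.6],
    [[-0.002,0.04,-0.002],0,0.6],
    [[-0.002,0,-0.002],0,0.6],
    [[-0.002,-0.04,-0.002],0,0.6],
    [[-0.002,-0.06,-0.002],0,0.6],
    [[-0.002,-0.06,-0.002],0,0.6],
    [[-0.002,-0.06,-0.002],0,0.6]
  ]
}}

```text
clock: 33.25
eef_pos: [622.2, 234.7, 159.7]
eef_rot: [-1.545, -0.001, -1.706]
wrist_force: [-0.0, -0.7, -0.8]
finger_gap: 37.4
```

```bash
python3 wp.py "[(300,400,180,-97.7)]"
```

```text
t33.25 pos [622.2 234.7 159.7] rot [-88.5  -0.1 -97.8] F [-0.  -0.7 -0.8] gap 37.4 j [ 0.31  0.58  1.23 -0.01  1.31  0.45]
(300, 400, 180, -97.7) shift [-0.1202, -0.0294, -0.341] twist -0.001
```

Request:
{"api": "play_rows", "payload": {
  "series": [
    [[-0.12,-0.03,-0.34],0,0.6],
    [[-0.12,-0.03,-0.34],0,0.6],
    [[-0.12,-0.03,-0.34],0,0.6],
    [[-0.12,-0.03,-0.34],0,0.6],
    [[-0.12,-0.03,-0.34],0,0.6],
    [[-0.12,-0.03,-0.34],0,0.6],
    [[-0.12,-0.03,-0.34],0,0.6],
    [[-0.12,-0.03,-0.34],0,0.6],
    [[-0.12,-0.03,-0.34],0,0.6],
    [[-0.12,-0.03,-0.34],0,0.6],
    [[-0.12,-0.03,-0.34],0,0.6]
  ]
}}

```text
clock: 34.35
eef_pos: [302.0, 398.9, 180.0]
eef_rot: [-1.545, -0.002, -1.708]
wrist_force: [-0.0, -0.1, -0.4]
finger_gap: 37.5
```

```bash
python3 - <<'E'
from h import *
from wp import show
show()
T=manip.camera('top');S=manip.camera('side')
cv2.imwrite('pics/f1.png',np.vstack([cv2.resize(T[80:250,150:480],(660,340)),cv2.resize(S[120:340,130:460],(390,260)).copy() if 0 else np.hstack([cv2.resize(S[120:340,130:460],(390,260)),np.zeros((260,270,3),np.uint8)])])[:,:,::-1])
O=cv2.imread("pics/top0.png")[:,:,::-1]
for im in(O,T):
    print("tape",cv2.minEnclosingCircle(blob(im,(17,180,60),(24,255,255),(385,190,435,240)).astype(np.float32)))
a=blob(T,(5,120,40),(20,255,255),(180,98,278,170)); print("handle",rect(plane("top",a,22)))
for nm,lo,hi,roi in(("red",(0,150,60),(8,255,255),(275,95,365,168)),("cork",(10,90,60),(22,235,255),(275,95,365,168))):
    print(nm,rect(plane("top",blob(T,lo,hi,roi),38)))
E
```

```text
t34.35 pos [302.  398.9 180. ] rot [-88.5  -0.1 -97.9] F [-0.  -0.1 -0.4] gap 37.5 j [ 0.86  0.21  1.7  -0.02  1.22  1.01]
tape ((407.8128967285156, 213.22698974609375), 14.395493507385254)
tape ((407.6025695800781, 213.60256958007812), 14.443901062011719)
handle ((633.0801391601562, 273.4434509277344), (96.95978546142578, 20.366418838500977), 81.69380950927734)
red ((647.6045532226562, 53.16859436035156), (43.90538787841797, 89.14860534667969), 80.58255004882812)
cork ((633.151123046875, -33.34530258178711), (44.860191345214844, 89.20970153808594), 80.72713470458984)
```

View pics/f1.png

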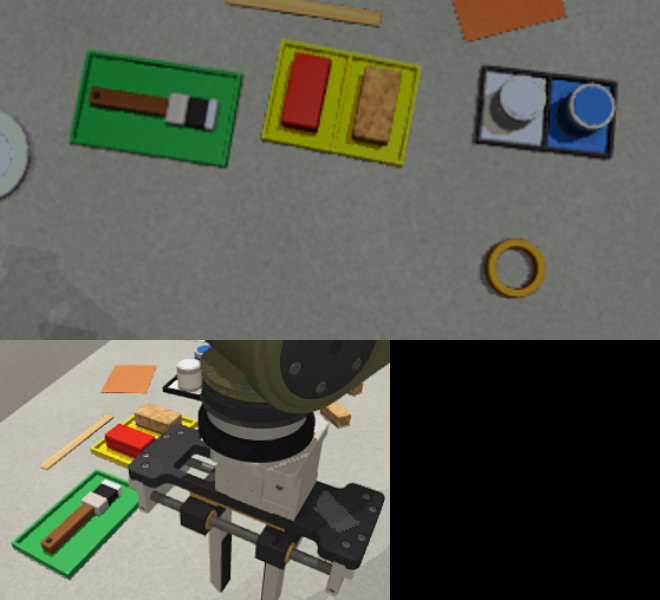

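Everything sits in its bay, and the tape's circle is unchanged to within 0.5 px, so I'm handing in.

```bash
python3 -c "
from cell import manip
print(manip.sign_off())"
```

```text
the job is handed in; nothing more can be done
None
```

The job is done and handed in at about 34.5 s of the 120 s allowed. In the order asked, I placed the white tin, the blue tin, the cork block, the red block and the brush, and let go of each.

**Last checks, from the final pictures:**
- **Tins:** both stand upright in their own bays, judged by eye in the final pictures.
- **Blocks:** both are within about 2 mm of their bay centres. They lie parallel to the yellow tray to within about half a degree.
- **Brush:** it lies along the green tray, within about 3 mm of where I aimed it and within 1° of the tray's long side.
- **Tape:** its circle in the top view is unchanged to within 0.5 px.
- **Robot:** it stands clear, and the wrist forces I read stayed at about 6 N or less.

**What disagreed:**
- The two-view height of the tin tray's floor came out at 9.6 mm, against 4 mm in the text. The walls hide part of the floor in the side view, so I used 4 mm.
- The tool slowly drifted to a tilt of about 1.5°, which the moves cannot correct. I could see no effect on how things were placed.
- I did not re-measure the final resting heights. That everything lies flat is judged by eye from the pictures.

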